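# Park the vacuum lifting head on its sprung stand and vent the cups

## Robot

A 7-joint arm with a two-finger parallel gripper is mounted at the origin on a cart in front of the work surface, level with it; the furniture and walls round the work are solid. World frame = base frame: x ahead of the robot, y to its left, z up, the work surface at z = 0. Lengths are in mm, angles in rad, forces in N, time in s.
With the tool pointing down it reaches from about 425 to 825 mm from the base axis. Payload 3.6 kg.
Tool frame: the origin (TCP) lies between the finger pads; the fingertips stand manip.tcp_to_tips ahead of it and the grasp point (between the pads) is the TCP (manip.tcp_to_tips is the distance from the TCP to the fingertips, in mm); z points along the fingers, y is the direction in which the jaws open and shut (so a half turn about z gives the same grasp; the last joint's range is limited). The gripper opens to 85 mm and grips with 20 to 120 N. Pads are 22 mm wide; open, the fingers measure 114 mm over their backs; the gripper's body (76 mm by 85 mm) begins 54 mm behind the grasp point. The pads swing forward as they close: fully open they stand 13 mm farther back than shut.
Start: joints at [-1.24, 0.615, -0.013, 1.423, 0.008, 1.103, -0.04], TCP at [226.997, 609.046, 250.297] pointing down, gripper open.
Joint ranges: [-3.12, 3.12], [-0.3, 2.06], [-1.34, 1.32], [0.26, 2.42], [-1.36, 4.5], [0.01, 1.98], [-2.84, 2.84]. Speed limits (rad/s): [2.79, 2.79, 3.14, 3.14, 3.14, 3.14, 3.14].

## Interface

Orientations are given as a unit quaternion [x, y, z, w].
In Python, from station import manip gives the robot as it stands.
- The arm moves only by the shell command python3 -m handwheel 'ROWS' [FORCE]. ROWS is JSON, a list of rows, each a list of 7 numbers: the shift along the tool's x, y, z as a fraction of full scale, then the turn, a rotation vector about the tool's x, y, z as a fraction of full scale, then the gripper command: -1 is shut, 1 is fully open, values between are in proportion. A call has exactly 8 rows; each row is the pose to reach, as a shift and turn from the pose commanded when the call began, along the tool's axes at that moment; what a row does not reach only later rows make up. Full scale, the value 1, is 0.4 m for a shift and 45 degrees for a turn. A row lasts 1/10 s, in which the tool goes at most 50 mm and 8.59 degrees, less where a joint would pass 70% of its speed; a pose out of reach is approached as far as the arm can. A call with a number of a shift or a turn outside -1 to 1 is refused whole. A call with a gripper value outside its range is refused whole. The fingers move at their own pace and stop on an object; FORCE is the grip in N (left out, the last holds). Time passes only in rows, so rows that repeat a pose let the fingers close, or fill a call up. It gives the time, the measured TCP pose, the force and the opening at its end, in the units of the state.
- manip.sense(): the state, without advancing time (a new reading comes with each control period).
- manip.camera(name): name is "side" or "top" or "wrist"; returns a dict with "pixels" (384x512x3 uint8, red, green, blue), "fovy" (degrees; the focal length in pixels is half the picture's height over the tangent of half this angle, whatever the lens; pixels are square), "cx", "cy" (the principal point, pixels), "R" (3x3) and "t" (3): a world point X has camera coordinates R X + t. Camera axes: x right, y down, z forward; pixel columns grow to the right and rows downward; lengths in mm; the calibration is good to about 2 mm. A picture is of the moment at which its call begins. There is no depth.
- manip.close_job(): hands the job in, once; it reports no verdict.
The state is a dict: "clock": time; "joint_positions": joint angles; "dq": joint speeds; "tau": joint torques, N m; "position": TCP position; "tool_rot": TCP orientation; "wrist_force": force on the tool from outside, world axes, zero at the start; "wrist_torque": the same for the moment, N m; "gripper_width": opening from 0.0 (shut) to 1.0 (fully open).
Only numpy, scipy, OpenCV 4.12 (cv2) and the standard library are available. Lean on these libraries where they do the work, as an engineer would, in place of code of your own. Each camera call takes 0.05 s, during which the arm holds its last target.

## Task

Park the vacuum lifting head: lay the hand tool that lies half under its raised front stand flat in the grey tool tray, then swing the front stand down, past the point where its spring tips over, until it snaps fully home on its lower stop. Only then vent both cups together by pressing the red release bar at its middle, evenly and all the way down, and let it spring back up. Leave everything else where it lies.

Things in the scene. Friction and masses are not known exactly. Their poses are not given: they have to be found in the camera images.
- lifter: vacuum lifting head, fixed. Origin: on the table under its middle; x to the back, away from the raised front stand; y along its beam (40 x 150 mm, top 115 mm high). Blue end plates out to y = +-83, x = +-75 mm, 122 mm high; two orange cups on a steel sheet 74 x 186 x 6 mm; red release bar on top; yellow bow to x = 103 mm; rear stand fixed, already down. All but the front stand below 162 mm
- stand_hinge (a point): middle of the front stand's hinge line, which runs along the lifter's y at x = -60 mm, height 105 mm in the lifter's frame
- stand_foot (a point): middle of the front stand's foot bar. The stand is a U of 11 mm round bar, open in the middle: legs at lifter y = +-94 mm join the hinge line to the foot bar, which runs along y 98 mm from it and wears a black sleeve, 17 mm thick and 110 mm long. It sweeps the space in front of the lifter from straight up to straight down; a tool under it stops it
- stand (a joint): angle of the front stand, rad. 0: raised, legs 80 degrees above level, leaning slightly to lifter -x. Grows as it swings to -x and down: 1.396 level; 3.037: lower stop, legs 4 degrees past straight down, foot on the table. A spring on its +y leg holds it at either stop; dead centre at about 1.4: before it the spring pulls it back up, past it throws it down. Takes about 6 N at the foot bar
- release_bar_top (a point): middle of the top face of the red release bar: 150 mm long along the lifter's y, 24 mm wide, 9 mm thick, at x = -4 mm, top at height 160 mm in the lifter's frame; black ribs mark its middle. Its two ends stand on the vent valves of the two cups
- release_bar (a joint): how far the middle of the release bar is pressed down, m: 0 up, 0.009 fully down (springs: 1.5 N to start, about 8 N fully down; it comes back by itself)
- release_bar_tilt (a joint): how far the release bar leans to one side, rad: 0 level, positive when its lifter -y end is the lower one. A press away from its middle tilts it (6 N m per rad)
- tool_tray: grey sheet-steel tool tray with a black rubber liner, 268 x 136 x 26 mm, walls 3 mm, liner top at 5 mm, fixed to the table. Origin: centre of its underside; x along its length, z up
- ratchet: steel ratchet lying flat, 27 x 176 x 23 mm. Origin: centre of its underside; y along its length, head to -y, handle 20 mm wide, 17 mm high; 0.19 kg. Of the three hand tools, clear the one that lies straight in front of the lifter, half under the raised stand (within 50 mm of its y = 0); the other two lie left and right of it (lifter y about +-150 mm) and stay
- yellow_screwdriver: screwdriver with a yellow and black handle, lying, 29 x 185 x 33 mm. Origin: centre of its underside; y along its length; the handle runs from y = -14 to y = +92 mm, 28 mm thick; the blade, towards -y, is 6 mm thick; 0.09 kg
- red_screwdriver: screwdriver with a red handle, lying, 29 x 225 x 32 mm. Origin: centre of its underside; y along its length; the handle runs from y = +7 to +112 mm, 28 mm thick, its middle 15 mm up; the blade, towards -y, is 6 mm thick; 0.09 kg
- thread_tape: blue reel of thread tape, 54 mm across, 16 mm high; leave alone
- duct_tape: roll of grey tape, 107 mm across, 48 mm high; leave alone
- solenoid_valve: spare solenoid valve, 23 x 50 x 58 mm; leave alone
- tape_measure: yellow tape measure, 36 x 80 x 62 mm; leave alone

How it is judged (in metres and radians):
On the way, in this order (a step that is already met when the one before it is completed fails the run):
1. the tool from under the stand lies flat in the tray, let go, and no tool is left in the stand's way (((x of ratchet in the frame of tool_tray between -0.06 and 0.06 m and y of ratchet in the frame of tool_tray between -0.06 and 0.06 m and z of ratchet in the frame of tool_tray below 0.03 m and angle between ratchet's own y axis and vertical between 1.41 and 1.73 rad) or (distance of ratchet from where it was at the start of the episode below 0.02 m and (y of ratchet in the frame of lifter above 0.105 m or y of ratchet in the frame of lifter below -0.105 m or x of ratchet in the frame of lifter below -0.24 m))) and ((x of yellow_screwdriver in the frame of tool_tray between -0.06 and 0.06 m and y of yellow_screwdriver in the frame of tool_tray between -0.06 and 0.06 m and z of yellow_screwdriver in the frame of tool_tray below 0.03 m and angle between yellow_screwdriver's own y axis and vertical between 1.41 and 1.73 rad) or (distance of yellow_screwdriver from where it was at the start of the episode below 0.02 m and (y of yellow_screwdriver in the frame of lifter above 0.105 m or y of yellow_screwdriver in the frame of lifter below -0.105 m or x of yellow_screwdriver in the frame of lifter below -0.24 m))) and ((x of red_screwdriver in the frame of tool_tray between -0.06 and 0.06 m and y of red_screwdriver in the frame of tool_tray between -0.06 and 0.06 m and z of red_screwdriver in the frame of tool_tray below 0.03 m and angle between red_screwdriver's own y axis and vertical between 1.41 and 1.73 rad) or (distance of red_screwdriver from where it was at the start of the episode below 0.02 m and (y of red_screwdriver in the frame of lifter above 0.105 m or y of red_screwdriver in the frame of lifter below -0.105 m or x of red_screwdriver in the frame of lifter below -0.24 m))) and linear speed of each of ratchet, yellow_screwdriver, red_screwdriver below 0.02 m/s and contact force between each of ratchet, yellow_screwdriver, red_screwdriver and the fingers below 0.05 N), for 0.2 s.
2. the front stand has snapped over and rests on its lower stop, let go (value of joint stand above 2.97 rad and contact force between stand and the fingers below 0.05 N), for 0.3 s.
3. the release bar is pressed all the way down, level (value of joint release_bar above 0.0072 m and value of joint release_bar_tilt between -0.03 and 0.03 rad), for 0.1 s.
At the end, for the whole second after the job is handed in: Stand on its lower stop (joint above 2.97 rad); release bar back up (under 1.5 mm); the tool from under the stand flat in the tray (middle within 60 mm of its middle along and across, underside below 30 mm, level within 9 degrees); the other two tools within 20 mm of their start; tools at rest (((x of ratchet in the frame of tool_tray between -0.06 and 0.06 m and y of ratchet in the frame of tool_tray between -0.06 and 0.06 m and z of ratchet in the frame of tool_tray below 0.03 m and angle between ratchet's own y axis and vertical between 1.41 and 1.73 rad) or (distance of ratchet from where it was at the start of the episode below 0.02 m and (y of ratchet in the frame of lifter above 0.105 m or y of ratchet in the frame of lifter below -0.105 m or x of ratchet in the frame of lifter below -0.24 m))) and ((x of yellow_screwdriver in the frame of tool_tray between -0.06 and 0.06 m and y of yellow_screwdriver in the frame of tool_tray between -0.06 and 0.06 m and z of yellow_screwdriver in the frame of tool_tray below 0.03 m and angle between yellow_screwdriver's own y axis and vertical between 1.41 and 1.73 rad) or (distance of yellow_screwdriver from where it was at the start of the episode below 0.02 m and (y of yellow_screwdriver in the frame of lifter above 0.105 m or y of yellow_screwdriver in the frame of lifter below -0.105 m or x of yellow_screwdriver in the frame of lifter below -0.24 m))) and ((x of red_screwdriver in the frame of tool_tray between -0.06 and 0.06 m and y of red_screwdriver in the frame of tool_tray between -0.06 and 0.06 m and z of red_screwdriver in the frame of tool_tray below 0.03 m and angle between red_screwdriver's own y axis and vertical between 1.41 and 1.73 rad) or (distance of red_screwdriver from where it was at the start of the episode below 0.02 m and (y of red_screwdriver in the frame of lifter above 0.105 m or y of red_screwdriver in the frame of lifter below -0.105 m or x of red_screwdriver in the frame of lifter below -0.24 m))) and linear speed of each of ratchet, yellow_screwdriver, red_screwdriver below 0.02 m/s and value of joint stand above 2.97 rad and value of joint release_bar below 0.0015 m); the robot touches nothing.
It fails at once if the release bar is pressed before the stand is down (value of joint release_bar above 0.004 m and value of joint stand below 2.9 rad).
It fails at once if the release bar is pressed down lopsided (one end more than about 6 mm lower than the other), so that one cup lets go first (value of joint release_bar_tilt above 0.04 rad or value of joint release_bar_tilt below -0.04 rad).
It fails at once if a hand tool is dropped or flung (faster than 1.5 m/s) (linear speed of any of ratchet, yellow_screwdriver, red_screwdriver above 1.5 m/s).
It fails at once if a thing standing about is moved by more than 30 mm (distance of any of thread_tape, duct_tape, solenoid_valve, tape_measure from where it was at the start of the episode above 0.03 m).
It also fails if it takes over 56 s, if anything falls off the work surface, if the arm or the gripper's body presses on something with over 40 N, if the wrist force passes 120 N, or if a joint passes its speed limit or range.

## Working session

There is one attempt and no reset: what is moved stays moved. The work goes in short steps, Python scripts to look and compute and a shell command to move; the robot and the scene stay as the last step left them, time stands still between calls to the robot, and variables do not carry over. Pictures are saved under pics/ and viewed, and the job is handed in when it is done.

```bash
ls; mkdir -p pics; python3 - <<'E'
from station import manip
import cv2,json
print(manip.sense(), manip.tcp_to_tips)
for n in("side","top","wrist"):
    c=manip.camera(n); cv2.imwrite(f"pics/{n}0.png",c["pixels"][:,:,::-1])
    print(n,c["fovy"],c["cx"],c["cy"],c["R"],c["t"])
E
```

```text
pics
{'clock': 0.0, 'joint_positions': array([-1.24050051,  0.61593278, -0.01263251,  1.42492091,  0.00807731,
        1.10339861, -0.04039494]), 'dq': array([-5.10612463e-04,  5.01582589e-04, -1.37774923e-04,  7.12350559e-04,
        4.88269813e-04,  6.25582432e-05,  7.36164533e-04]), 'tau': array([ 8.43357554e-06, -4.69217098e+01,  2.59596761e-01, -1.71036118e+01,
        1.00713945e-02,  9.49334877e-03, -3.91241045e-06]), 'position': array([226.7519259 , 608.3920231 , 249.12193926]), 'tool_rot': array([ 1.77416234e-01,  9.84135040e-01, -1.28521691e-03, -2.27159880e-04]), 'wrist_force': array([-0.16056224,  0.43564697, -0.31857672]), 'wrist_torque': array([-0.0451697 ,  0.03284531, -0.0218789 ]), 'gripper_width': 1.0006759082926782} 19.0
side 48.87700724092347 259.6589122652788 190.99026783236474 [[ 0.99353838 -0.11240612 -0.01569549]
 [-0.07224439 -0.51968752 -0.85129644]
 [ 0.08753417  0.8469296  -0.52445021]] [-510.1405458   154.03827967 1556.71545882]
top 57.28928367351161 257.8334972492656 194.86243431596213 [[-0.0099394  -0.99937847  0.03382135]
 [-0.99373149  0.00610553 -0.11162635]
 [ 0.11135047 -0.03471884 -0.99317454]] [ -45.95513818  534.78743934 1047.83692301]
wrist 58.16949254702413 251.59991834033923 192.03045394087835 [[ 0.3481069   0.93745299 -0.00186394]
 [ 0.89064519 -0.33010389  0.31270203]
 [ 0.29252816 -0.11051384 -0.94984944]] [-648.83061035  -41.20004631  380.95675191]
```

View pics/top0.png

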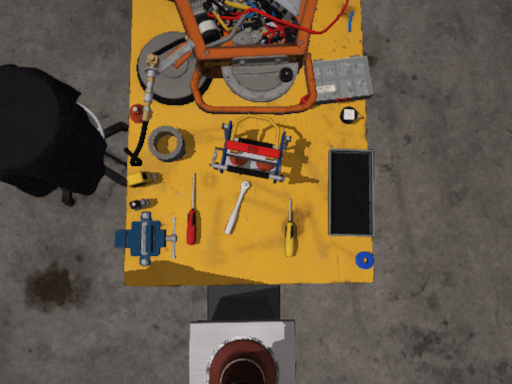

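View pics/side0.png

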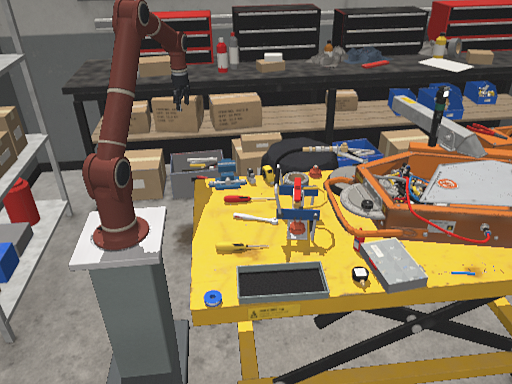

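View pics/wrist0.png

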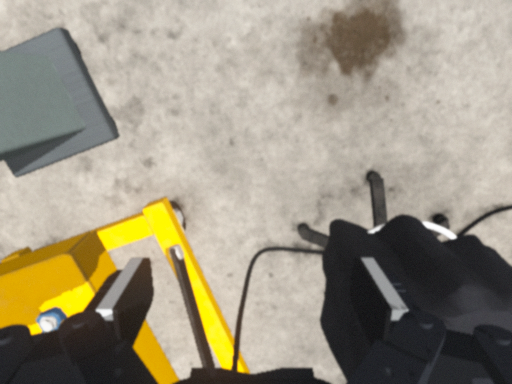

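The top view shows the ratchet as the middle tool (237,207), the lifter at about (252,150) and the tray at (352,192). I'll zoom in to measure.

```bash
cat > h.py <<'E'
from station import manip
import numpy as np, cv2
from scipy.spatial.transform import Rotation as Ro
def cam(n):
    c=manip.camera(n); c["f"]=192/np.tan(np.radians(c["fovy"]/2)); c["R"]=np.array(c["R"]);c["t"]=np.array(c["t"]);return c
def ray(c,u,v,z):
    d=c["R"].T@np.array([(u-c["cx"])/c["f"],(v-c["cy"])/c["f"],1]); o=-c["R"].T@c["t"]
    return o+d*(z-o[2])/d[2]
def proj(c,X):
    p=c["R"]@np.array(X)+c["t"]; return c["cx"]+c["f"]*p[0]/p[2], c["cy"]+c["f"]*p[1]/p[2]
def shot(c,name,box=None,s=1):
    im=c["pixels"][:,:,::-1]
    if box: im=im[box[1]:box[3],box[0]:box[2]]
    cv2.imwrite("pics/"+name,cv2.resize(im,None,fx=s,fy=s,interpolation=cv2.INTER_CUBIC))
def tool(dw):  # world shift (mm) -> row fractions; prints
    s=manip.sense(); R=Ro.from_quat(s["tool_rot"]); return R.inv().apply(dw)/400
E
python3 - <<'E'
from h import *
c=cam("top"); shot(c,"t1.png",(180,100,380,270),4)
s=cam("side"); shot(s,"s1.png",(200,150,360,310),4)
E
```

```text
(no output)
```

View pics/t1.png

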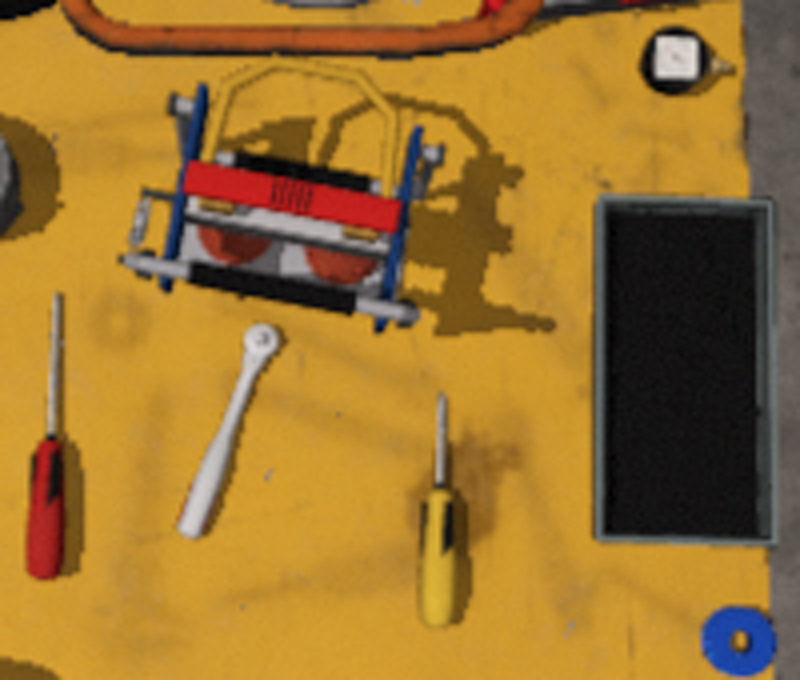

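View pics/s1.png

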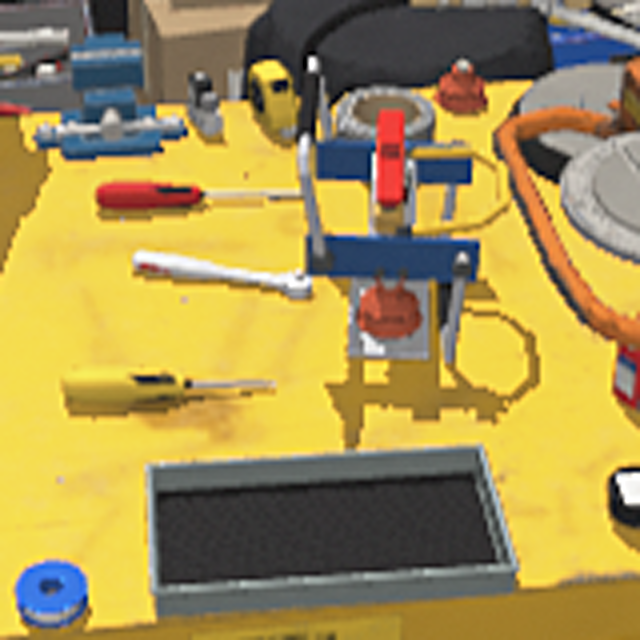

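In the crops the ratchet runs from its head at (262,342) to its handle end at (192,528). The black foot sleeve is at (192,274)-(355,302), the red bar's ribs are at (291,195), and the tray's rim spans (597,197)-(775,540). Next I'll turn these into world points.

```bash
python3 - <<'E'
from h import *
c=cam("top"); P=c["pixels"]; hsv=cv2.cvtColor(P,cv2.COLOR_RGB2HSV).astype(int)
def q(x,y):return 180+x/4-.4,100+y/4-.4
# red bar
m=((hsv[...,0]<8)|(hsv[...,0]>174))&(hsv[...,1]>200)&(hsv[...,2]>150)
mm=np.zeros(m.shape,np.uint8);mm[138:162,222:284]=m[138:162,222:284]
n,l,st,ce=cv2.connectedComponentsWithStats(mm);i=1+st[1:,4].argmax()
ys,xs=np.where(l==i);r=cv2.minAreaRect(np.c_[xs,ys].astype(np.float32));bx=cv2.boxPoints(r)
W=np.array([ray(c,*b,160)[:2] for b in bx]);ctr=W.mean(0);print("bar",r,ctr.round(1),W.round())
e=[W[(i+1)%4]-W[i] for i in range(2)];print([np.linalg.norm(v).round(1) for v in e])
L=max(e,key=np.linalg.norm);L=L if L[1]>0 else -L
yl=L/np.linalg.norm(L);xl=np.array([yl[1],-yl[0]]);print("yl",yl,"xl",xl, np.degrees(np.arctan2(xl[1],xl[0])))
print("ribs",ray(c,*q(291,195),160).round(1))
org=ctr+4*xl;print("lifter org",org.round(1))
a,b=ray(c,*q(192,272),201+8),ray(c,*q(355,302),201+8);print("sleeve",a.round(),b.round(),"pred",(org-77*xl).round())
# ratchet: white mask
m=(hsv[...,1]<70)&(hsv[...,2]>140);mm=np.zeros(m.shape,np.uint8);mm[178:238,222:252]=m[178:238,222:252]
n,l,st,ce=cv2.connectedComponentsWithStats(mm);i=1+st[1:,4].argmax();ys,xs=np.where(l==i)
r=cv2.minAreaRect(np.c_[xs,ys].astype(np.float32));bx=cv2.boxPoints(r)
W=np.array([ray(c,*b,13)[:2] for b in bx]);print("ratchet",W.round(),W.mean(0).round(1))
h=ray(c,*q(262,342),20);t=ray(c,*q(192,528),12);print("head",h.round(),"tail",t.round(),np.degrees(np.arctan2(*(h-t)[1::-1])),np.linalg.norm(h-t))
T=np.array([ray(c,*q(*p),26)[:2] for p in((597,197),(775,200),(775,543),(595,540))]);print("tray",T.round(),T.mean(0))
l=[ray(c,*q(*p),12)[:2].round() for p in((441,395),(438,625),(57,295),(42,577))];print(l)
s=cam("side")
for X in [(*org-4*xl,160)if 0 else (*ctr,160),(*(org-77*xl),201),tuple(h),tuple(t),(*T.mean(0),5)]:
    u,v=proj(s,X);print(np.round([u,v]),np.round([(u-200)*4,(v-150)*4]))
E
```

```text
bar ((239.94232177734375, 146.28846740722656), (27.848491668701172, 7.648529052734375), 11.309932708740234) [653.9   1.9] [[651.  41.]
 [672.  37.]
 [657. -38.]
 [636. -33.]]
[np.float64(21.4), np.float64(76.2)]
yl [0.20180555 0.97942561] xl [ 0.97942561 -0.20180555] -11.642562716320798
ribs [648.1 -32.  160. ]
lifter org [657.9   1.1]
sleeve [585.  33. 209.] [565. -72. 209.] pred [582.  17.]
ratchet [[422.  56.]
 [585.  -2.]
 [576. -26.]
 [413.  33.]] [499.  15.]
head [566. -11.  20.] tail [423.  43.  12.] -20.9205720873131 153.32538646101548
tray [[ 679. -276.]
 [ 677. -417.]
 [ 407. -405.]
 [ 411. -265.]] [ 543.6604588 -340.8331838]
[array([ 525., -151.]), array([ 347., -145.]), array([605., 148.]), array([387., 158.])]
[297. 183.] [390. 130.]
[277. 172.] [309.  88.]
[274. 218.] [296. 273.]
[235. 215.] [140. 258.]
[282. 284.] [326. 534.]
```

The red-bar mask was split by the ribs, so I'm using the ribs and the full bar instead:
- **Lifter:** origin about (652,-33), x axis at -11.1°. That predicts the foot bar at (576,-18), and I measured (575,-19).
- **Ratchet:** (499,15) at -19.6°. The jaw is already almost square to it.
- **Tray:** (544,-341) at -2.3°.

Approaching now.

```bash
python3 -m handwheel '[[-0.5775,-0.577,0,0,0,0,0.2],[-0.5775,-0.577,0,0,0,0,0.2],[-0.5775,-0.577,0,0,0,0,0.2],[-0.5775,-0.577,0,0,0,0,0.2],[-0.5775,-0.577,0,0,0,0,0.2],[-0.5775,-0.577,0,0,0,0,0.2],[-0.5775,-0.577,0,0,0,0,0.2],[-0.5775,-0.577,0,0,0,0,0.2]]' 80
```

```text
clock: 1.15
position: [365.4, 307.2, 250.6]
tool_rot: [0.182, 0.983, -0.001, 0.001]
wrist_force: [1.0, -0.2, 0.1]
gripper_width: 0.599
```

```bash
python3 -m handwheel '[[-0.5775,-0.577,0.28,0,0,0,0.2],[-0.5775,-0.577,0.28,0,0,0,0.2],[-0.5775,-0.577,0.28,0,0,0,0.2],[-0.5775,-0.577,0.28,0,0,0,0.2],[-0.5775,-0.577,0.28,0,0,0,0.2],[-0.5775,-0.577,0.28,0,0,0,0.2],[-0.5775,-0.577,0.28,0,0,0,0.2],[-0.5775,-0.577,0.28,0,0,0,0.2]]' 80
python3 - <<'E'
from h import *
s=manip.sense();R=Ro.from_quat(s["tool_rot"]).as_matrix();print(s["position"],R.round(3),s["joint_positions"].round(2))
c=cam("wrist");shot(c,"w1.png")
for p in((499,15,0),(566,-11,20),(423,43,12)):print(proj(c,p))
E
```

```text
clock: 1.95
position: [500.4, 8.3, 136.7]
tool_rot: [0.183, 0.983, -0.002, 0.0]
wrist_force: [-0.2, 0.6, 0.6]
gripper_width: 0.603
[500.41370313   8.3293677  136.72405754] [[-0.933  0.359 -0.   ]
 [ 0.359  0.933 -0.004]
 [-0.001 -0.004 -1.   ]] [-0.09  0.54  0.04  1.98 -0.03  0.62  1.17]
(np.float64(259.5704165446152), np.float64(181.15227105298305))
(np.float64(259.04844668743084), np.float64(274.6421867412697))
(np.float64(259.1468579708002), np.float64(72.10367019165494))
```

View pics/w1.png

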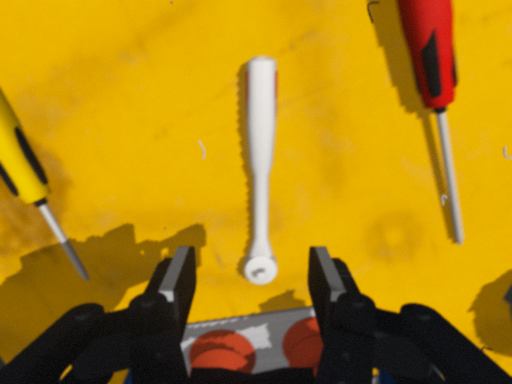

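The wrist view shows the ratchet upright in the frame, tail at (261,58) and head centre at (261,270). That is parallel to the tool x axis and matches the projection. I'll check the settled pose, then descend.

```bash
python3 - <<'E'
from h import *
s=manip.sense();print(s["position"],s["dq"].round(3)); print(tool(np.array([499,15,21.5])-s["position"]).round(4))
E
```

```text
[499.49275818  12.3900303  137.34507935] [-0.065 -0.032 -0.069  0.017 -0.016  0.01  -0.009]
[0.0033 0.0061 0.2896]
```

```bash
python3 -m handwheel '[[0,0,0.1,0,0,0,0.2],[0,0,0.2,0,0,0,0.2],[0,0,0.25,0,0,0,0.2],[0,0,0.27,0,0,0,0.2],[0,0,0.29,0,0,0,0.2],[0,0,0.29,0,0,0,0.2],[0,0,0.29,0,0,0,0.2],[0,0,0.29,0,0,0,0.2]]' 80
python3 - <<'E'
from h import *
c=cam("wrist");shot(c,"w2.png")
E
```

```text
clock: 2.8
position: [499.5, 15.4, 23.4]
tool_rot: [0.177, 0.984, 0.0, 0.001]
wrist_force: [0.3, 0.6, -0.3]
gripper_width: 0.599
```

View pics/w2.png

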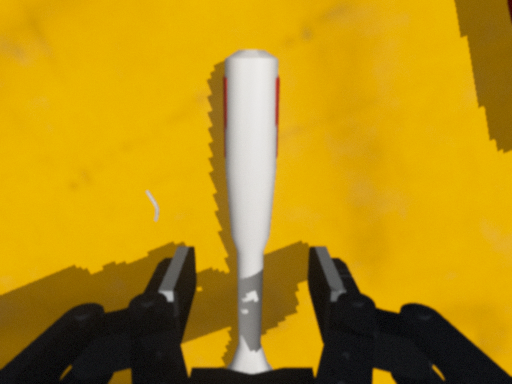

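The fingers straddle the ratchet's neck, with the neck at column 250. Going 2 mm lower and closing.

```bash
python3 -m handwheel '[[0,0,0.004,0,0,0,0.2],[0,0,0.004,0,0,0,-1],[0,0,0.004,0,0,0,-1],[0,0,0.004,0,0,0,-1],[0,0,0.004,0,0,0,-1],[0,0,0.004,0,0,0,-1],[0,0,0.004,0,0,0,-1],[0,0,0.004,0,0,0,-1]]' 80
python3 -m handwheel '[[0,0,-0.05,0,0,0,-1],[0,0,-0.1,0,0,0,-1],[0,0,-0.15,0,0,0,-1],[0,0,-0.2,0,0,0,-1],[0,0,-0.2,0,0,0,-1],[0,0,-0.2,0,0,0,-1],[0,0,-0.2,0,0,0,-1],[0,0,-0.2,0,0,0,-1]]' 80
python3 - <<'E'
from h import *
c=cam("wrist");shot(c,"w3.png");s=cam("side");shot(s,"s3.png",(180,130,340,290),4)
E
```

```text
clock: 3.65
position: [498.7, 15.2, 21.1]
tool_rot: [0.178, 0.984, 0.0, 0.0]
wrist_force: [-0.7, -0.7, 5.0]
gripper_width: 0.204
clock: 4.45
position: [497.8, 15.1, 99.5]
tool_rot: [0.177, 0.984, -0.0, -0.001]
wrist_force: [0.8, -0.4, -1.9]
gripper_width: 0.199
```

View pics/w3.png

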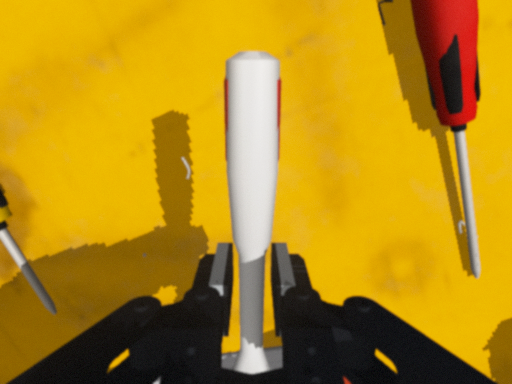

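View pics/s3.png

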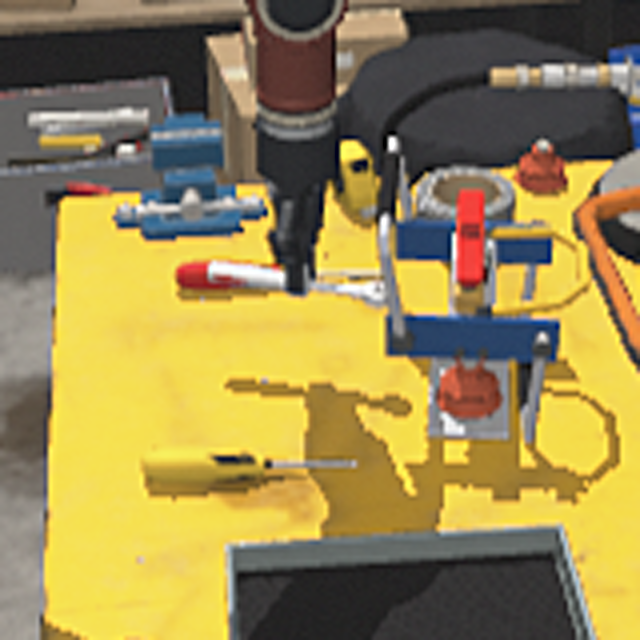

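The ratchet is held level, in both views. The lifter's end plate is in the direct path, so I'll back off first and then move sideways.

```bash
python3 -m handwheel '[[0.1125,-0.042,0,0,0,0,-1],[0.1125,-0.042,0,0,0,0,-1],[-0.049,-0.475,0,0,0,0,-1],[-0.049,-0.475,0,0,0,0,-1],[-0.049,-0.475,0,0,0,0,-1],[-0.049,-0.475,0,0,0,0,-1],[-0.049,-0.475,0,0,0,0,-1],[-0.049,-0.475,0,0,0,0,-1]]' 80
python3 -m handwheel '[[-0.3695,-0.3185,0,0,0,-0.384,-1],[-0.3695,-0.3185,0,0,0,-0.384,-1],[-0.3695,-0.3185,0,0,0,-0.384,-1],[-0.3695,-0.3185,0,0,0,-0.384,-1],[-0.3695,-0.3185,0,0,0,-0.384,-1],[-0.3695,-0.3185,0,0,0,-0.384,-1],[-0.3695,-0.3185,0,0,0,-0.384,-1],[-0.3695,-0.3185,0,0,0,-0.384,-1]]' 80
python3 - <<'E'
from h import *
c=cam("top");shot(c,"t4.png",(180,100,380,270),4)
print(tool(np.array([544,-341,28])-manip.sense()["position"]), Ro.from_quat(manip.sense()["tool_rot"]).as_matrix().round(3))
E
```

```text
clock: 5.35
position: [450.1, -170.5, 100.3]
tool_rot: [0.179, 0.984, 0.0, -0.001]
wrist_force: [0.4, 0.5, -1.9]
gripper_width: 0.205
clock: 6.15
position: [544.8, -337.7, 100.6]
tool_rot: [0.026, 1.0, 0.001, -0.001]
wrist_force: [0.5, -0.8, -1.1]
gripper_width: 0.202
[ 0.00146047 -0.00712893  0.18185799] [[-0.999  0.052 -0.001]
 [ 0.052  0.999  0.001]
 [ 0.001  0.001 -1.   ]]
```

View pics/t4.png

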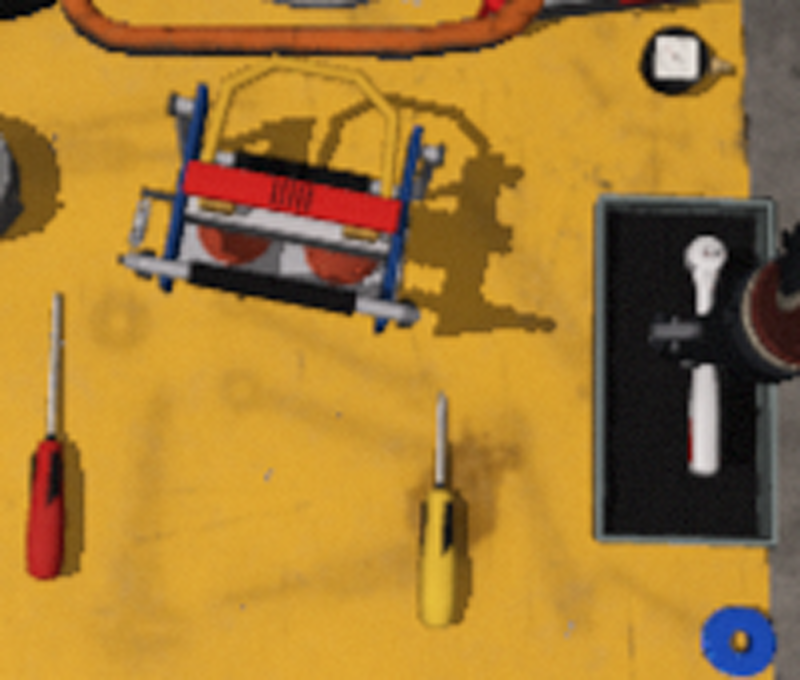

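The ratchet hangs over the tray, head at (706,255) and tail at (703,470), inside the rim. Lowering.

```bash
python3 -m handwheel '[[0,0,0.08,0,0,0,-1],[0,0,0.13,0,0,0,-1],[0,0,0.16,0,0,0,-1],[0,0,0.175,0,0,0,-1],[0,0,0.183,0,0,0,-1],[0,0,0.185,0,0,0,-1],[0,0,0.185,0,0,0,-1],[0,0,0.185,0,0,0,-1]]' 80
python3 - <<'E'
from h import *
c=cam("side");shot(c,"s5.png",(230,180,390,340),4)
E
```

```text
clock: 7.0
position: [545.2, -341.0, 27.6]
tool_rot: [0.028, 1.0, -0.0, 0.001]
wrist_force: [-0.4, -0.1, -1.9]
gripper_width: 0.205
```

View pics/s5.png

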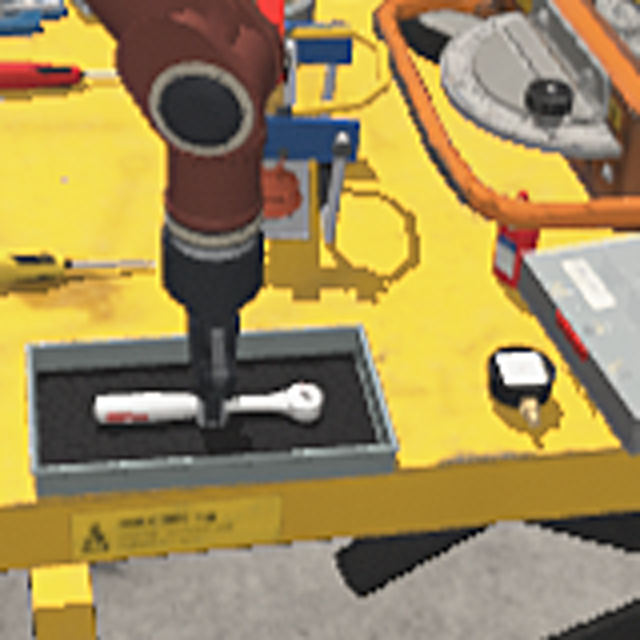

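The ratchet is just above the liner, entirely inside the tray. I'll go the last 1.5 mm, open and lift off.

```bash
python3 -m handwheel '[[0,0,0.004,0,0,0,-1],[0,0,0.004,0,0,0,-1],[0,0,0.004,0,0,0,-0.3],[0,0,0.004,0,0,0,-0.1],[0,0,0.004,0,0,0,0.1],[0,0,0.004,0,0,0,0.1],[0,0,-0.03,0,0,0,0.1],[0,0,-0.08,0,0,0,0.1]]' 80
python3 -m handwheel '[[0,0,-0.1,0,0,0,0.1],[0,0,-0.2,0,0,0,0.1],[0,0,-0.3,0,0,0,0.1],[0,0,-0.4,0,0,0,0.1],[0,0,-0.45,0,0,0,0.1],[0,0,-0.45,0,0,0,-1],[0,0,-0.45,0,0,0,-1],[0,0,-0.45,0,0,0,-1]]' 80
python3 - <<'E'
from h import *
c=cam("side");shot(c,"s6.png",(180,130,340,330),3.5)
c=cam("wrist");shot(c,"w6.png")
E
```

```text
clock: 7.85
position: [543.9, -340.3, 58.5]
tool_rot: [0.028, 1.0, 0.001, -0.001]
wrist_force: [0.4, -0.3, -0.7]
gripper_width: 0.548
clock: 8.65
position: [543.7, -340.2, 237.2]
tool_rot: [0.028, 1.0, 0.001, -0.002]
wrist_force: [-0.4, -0.4, 0.3]
gripper_width: 0.044
```

View pics/w6.png

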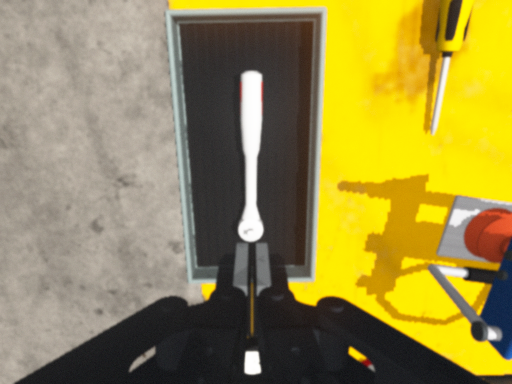

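View pics/s6.png

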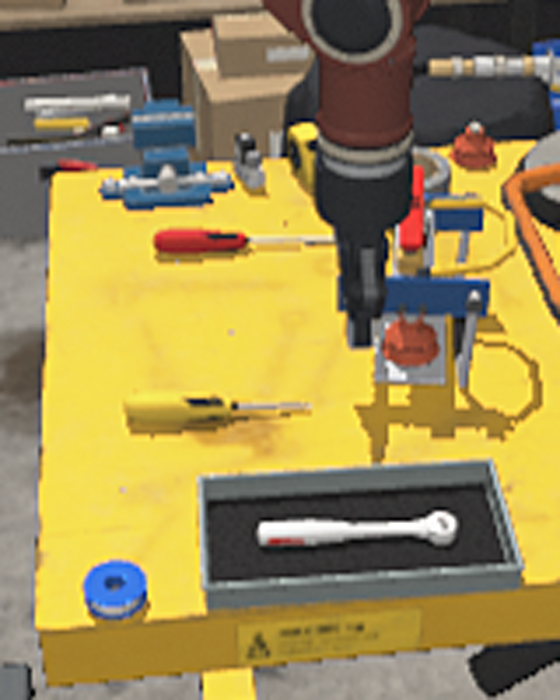

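The ratchet lies flat inside the tray and is released, in both views; in the wrist picture it runs from (251,70) to (251,230). For the stand I'll grip the sleeve at its middle from above, with the jaws along lifter x, and carry it along its arc. First I'll raise and turn.

```bash
python3 -m handwheel '[[0,0,-0.15,0,0,1,0.2],[0,0,-0.15,0,0,1,0.2],[0,0,-0.15,0,0,1,0.2],[0,0,-0.15,0,0,1,0.2],[0,0,-0.15,0,0,1,0.2],[0,0,-0.15,0,0,1,0.2],[0,0,-0.15,0,0,1,0.2],[0,0,-0.15,0,0,1,0.2]]' 40
python3 -m handwheel '[[0.544,0.594,0,0,0,1,0.2],[0.544,0.594,0,0,0,1,0.2],[0.544,0.594,0,0,0,1,0.2],[0.544,0.594,0,0,0,1,0.2],[0.544,0.594,0,0,0,1,0.2],[0.544,0.594,0,0,0,1,0.2],[0.544,0.594,0,0,0,1,0.2],[0.544,0.594,0,0,0,1,0.2]]' 40
python3 - <<'E'
from h import *
c=cam("wrist");shot(c,"w7.png")
s=manip.sense();print(s["position"],Ro.from_quat(s["tool_rot"]).as_matrix().round(3),s["joint_positions"].round(2))
for p in((576,-18,210),(648,-32,160)):print(proj(c,p))
E
```

```text
clock: 9.55
position: [544.5, -340.5, 297.8]
tool_rot: [0.408, 0.913, 0.0, -0.001]
wrist_force: [-0.6, 1.2, -0.1]
gripper_width: 0.599
clock: 10.35
position: [576.9, -13.7, 298.1]
tool_rot: [0.723, 0.691, 0.001, -0.002]
wrist_force: [-0.0, -0.3, -0.1]
gripper_width: 0.596
[576.61721675 -17.83639605 298.2986667 ] [[ 0.05   0.999 -0.001]
 [ 0.999 -0.05   0.001]
 [ 0.    -0.001 -1.   ]] [-0.14  0.46  0.21  1.58 -0.1   1.12  0.04]
(np.float64(251.3605993912552), np.float64(213.68488730169443))
(np.float64(341.1186197250446), np.float64(203.4561652852766))
```

View pics/w7.png

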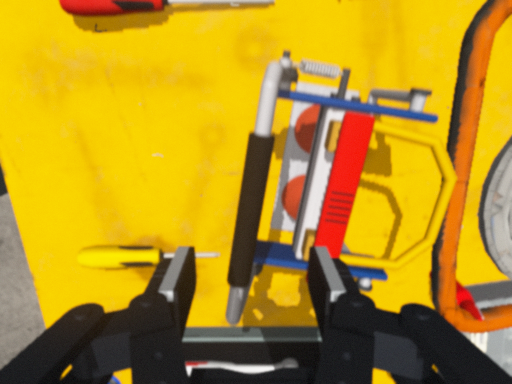

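The sleeve runs (260,137)-(238,285) with its middle near (250,210), and the ribs are at (338,210). I'll recompute from this closer view.

```bash
python3 - <<'E'
from h import *
c=cam("wrist")
hsv=cv2.cvtColor(c["pixels"],cv2.COLOR_RGB2HSV).astype(int)
m=(hsv[...,2]<75).astype(np.uint8);k=np.zeros_like(m);k[120:300,215:285]=m[120:300,215:285];k=cv2.morphologyEx(k,cv2.MORPH_OPEN,np.ones((9,9)))
n,l,st,ce=cv2.connectedComponentsWithStats(k);i=1+st[1:,4].argmax();ys,xs=np.where(l==i)
bx=cv2.boxPoints(cv2.minAreaRect(np.c_[xs,ys].astype(np.float32)));W=np.array([ray(c,*b,203)[:2] for b in bx])
print(bx.round(),W.round(),W.mean(0))
m=((hsv[...,0]<8)|(hsv[...,0]>174))&(hsv[...,1]>200)&(hsv[...,2]>150);k=np.zeros(m.shape,np.uint8);k[105:260,310:380]=m[105:260,310:380];k=cv2.morphologyEx(k,cv2.MORPH_CLOSE,np.ones((5,5)))
n,l,st,ce=cv2.connectedComponentsWithStats(k);i=1+st[1:,4].argmax();ys,xs=np.where(l==i)
bx=cv2.boxPoints(cv2.minAreaRect(np.c_[xs,ys].astype(np.float32)));W=np.array([ray(c,*b,160)[:2] for b in bx])
print(bx.round(),W.round(),W.mean(0));print(ray(c,338,210,160))
print(manip.sense()["position"])
E
```

```text
[[227. 279.]
 [250. 128.]
 [286. 133.]
 [263. 284.]] [[556. -76.]
 [577.  33.]
 [600.  29.]
 [582. -81.]] [578.62839915 -23.90776371]
[[310. 251.]
 [345. 103.]
 [375. 110.]
 [340. 259.]] [[623. -79.]
 [648.  42.]
 [671.  36.]
 [648. -87.]] [647.34837803 -22.09994094]
[645.35268022 -42.55986831 160.        ]
[576.45604538 -20.58397151 298.43664981]
```

The closer view gives the sleeve centre as about (577,-22), direction 10.9°. I'll square the jaws, descend and grip.

```bash
python3 -m handwheel '[[0,0,0,0,0,0.182,0.2],[0,0,0.05,0,0,0.182,0.2],[0,0,0.1,0,0,0.182,0.2],[0,0,0.15,0,0,0.182,0.2],[0,0,0.2,0,0,0.182,0.2],[0,0,0.225,0,0,0.182,0.2],[0,0,0.24,0,0,0.182,0.2],[0,0,0.24,0,0,0.182,0.2]]' 40
python3 - <<'E'
from h import *
c=cam("wrist");shot(c,"w8.png");c=cam("side");shot(c,"s8.png",(220,110,340,230),5)
s=manip.sense();print(s["position"],Ro.from_quat(s["tool_rot"]).as_matrix().round(3))
E
```

```text
clock: 11.25
position: [576.4, -21.3, 202.4]
tool_rot: [0.774, 0.633, -0.0, -0.0]
wrist_force: [0.2, -0.1, -0.2]
gripper_width: 0.604
[577.14820493 -20.72744017 203.51626365] [[ 0.198  0.98   0.002]
 [ 0.98  -0.198 -0.   ]
 [ 0.     0.002 -1.   ]]
```

View pics/w8.png

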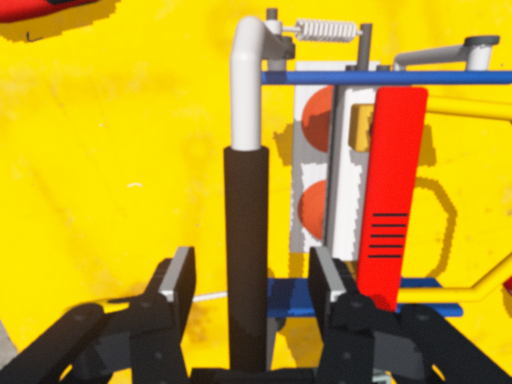

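View pics/s8.png

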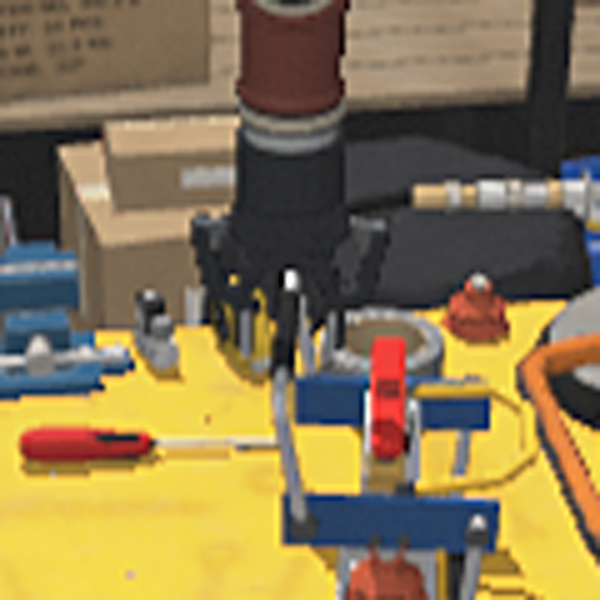

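The sleeve sits between the pads, at column ~247. Closing, then following the first part of the arc.

```bash
python3 -m handwheel '[[0,0,0,0,0,0,-1],[0,0,0,0,0,0,-1],[0,0,0,0,0,0,-1],[0,0,0,0,0,0,-1],[0,0,0,0,0,0,-1],[0,0,0,0,0,0,-1],[0,0,0,0,0,0,-1],[0,0,0,0,0,0,-1]]' 40
python3 -m handwheel '[[0,-0.031,0.008,0,0,0,-1],[0,-0.061,0.019,0,0,0,-1],[0,-0.089,0.035,0,0,0,-1],[0,-0.115,0.053,0,0,0,-1],[0,-0.138,0.076,0,0,0,-1],[0,-0.158,0.101,0,0,0,-1],[0,-0.158,0.101,0,0,0,-1],[0,-0.158,0.101,0,0,0,-1]]' 40
python3 - <<'E'
from h import *
c=cam("wrist");shot(c,"w9.png");c=cam("side");shot(c,"s9.png",(200,110,340,230),5)
E
```

```text
clock: 12.15
position: [574.7, -19.7, 203.4]
tool_rot: [0.773, 0.634, -0.001, -0.002]
wrist_force: [-4.3, 0.0, 4.7]
gripper_width: 0.183
clock: 12.95
position: [518.0, -8.2, 165.4]
tool_rot: [0.774, 0.634, 0.004, 0.003]
wrist_force: [-1.0, -0.9, 10.5]
gripper_width: 0.179
```

View pics/s9.png

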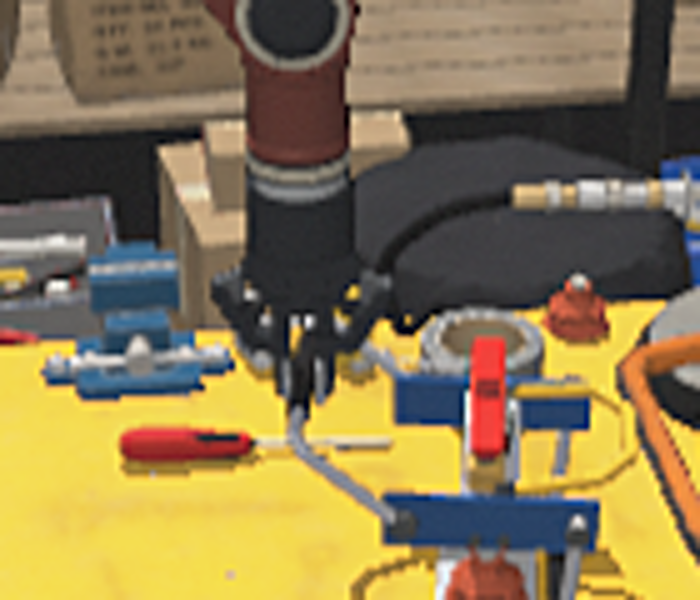

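The stand is following, held at about 35° above level, with force around 10 N. Continuing past dead centre to about 12° below level.

```bash
python3 -m handwheel '[[0,-0.017,0.027,0,0,0,-1],[0,-0.030,0.056,0,0,0,-1],[0,-0.039,0.087,0,0,0,-1],[0,-0.043,0.119,0,0,0,-1],[0,-0.044,0.151,0,0,0,-1],[0,-0.040,0.19,0,0,0,-1],[0,-0.040,0.19,0,0,0,-1],[0,-0.040,0.19,0,0,0,-1]]' 40
python3 - <<'E'
from h import *
c=cam("wrist");shot(c,"w10.png");c=cam("side");shot(c,"s10.png",(200,110,340,230),5)
E
```

```text
clock: 13.85
position: [495.9, -3.7, 85.8]
tool_rot: [0.773, 0.634, -0.002, -0.003]
wrist_force: [-6.3, 3.5, 0.2]
gripper_width: 0.179
```

View pics/s10.png

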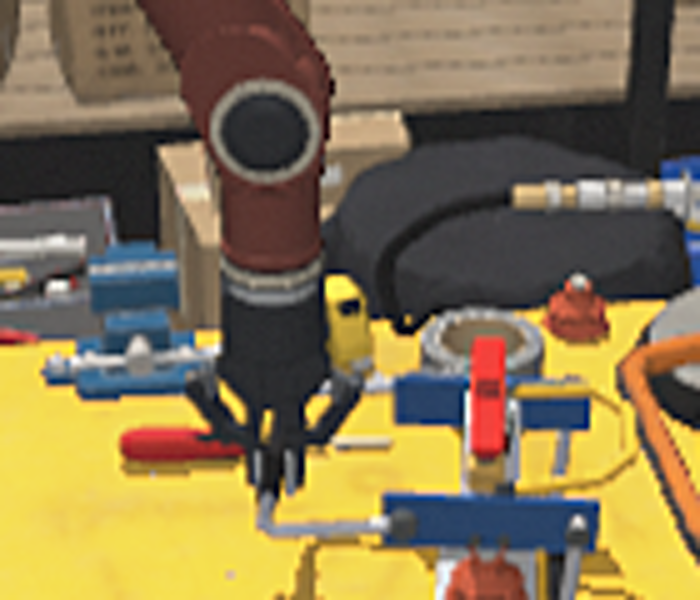

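View pics/w10.png

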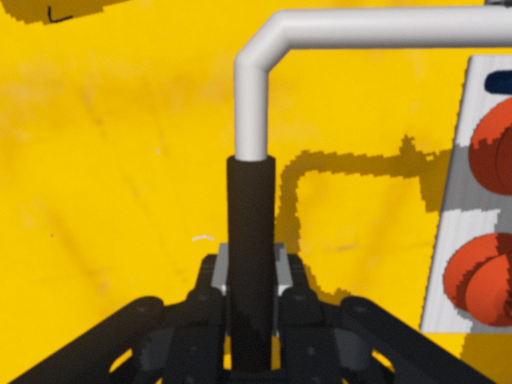

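The leg is just past level, with the spring now pulling down. A bit further, then open and rise.

```bash
python3 -m handwheel '[[0,0.006,0.025,0,0,0,-1],[0,0.018,0.052,0,0,0,-1],[0,0.018,0.052,0,0,0,0.5],[0,0.018,0.052,0,0,0,0.5],[0,0.018,0.052,0,0,0,0.5],[0,0.018,0.0,0,0,0,0.5],[0,0.018,-0.1,0,0,0,0.5],[0,0.018,-0.2,0,0,0,0.5]]' 40
python3 - <<'E'
from h import *
c=cam("wrist");shot(c,"w11.png");c=cam("side");shot(c,"s11.png",(200,110,360,250),5)
E
```

```text
clock: 14.75
position: [506.0, -6.1, 167.9]
tool_rot: [0.774, 0.634, -0.0, 0.0]
wrist_force: [1.3, 0.3, -0.5]
gripper_width: 0.749
```

View pics/s11.png

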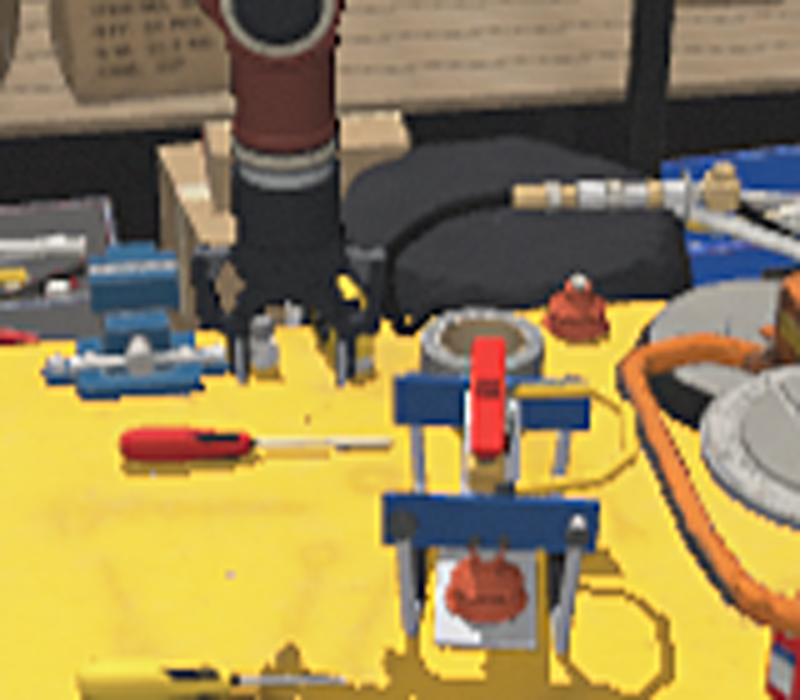

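View pics/w11.png

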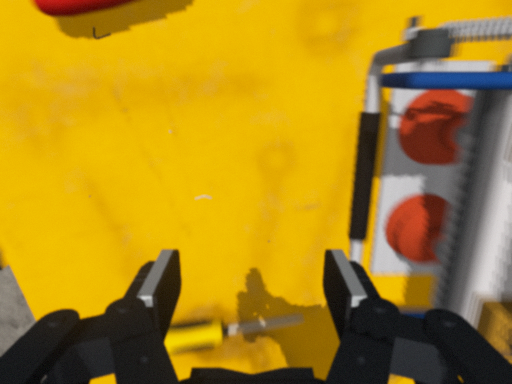

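The stand stands straight down (leg in the side view, (410,530)-(412,630)) and is off the fingers. Now to get above the release bar with the gripper shut.

```bash
python3 -m handwheel '[[0,0,-0.1,0,0,0,-1],[0,0,-0.2,0,0,0,-1],[0,0.1,-0.2,0,0,0,-1],[0,0.2,-0.2,0,0,0,-1],[0,0.3,-0.2,0,0,0,-1],[0,0.36,-0.2,0,0,0,-1],[0,0.36,-0.2,0,0,0,-1],[0,0.36,-0.2,0,0,0,-1]]' 40
python3 -m handwheel '[[0,0,0,0,0,0,-1],[0,0,0,0,0,0,-1],[0,0,0,0,0,0,-1],[0,0,0,0,0,0,-1],[0,0,0,0,0,0,-1],[0,0,0,0,0,0,-1],[0,0,0,0,0,0,-1],[0,0,0,0,0,0,-1]]' 40
python3 - <<'E'
from h import *
c=cam("wrist");shot(c,"w12.png")
s=manip.sense();print(s["position"],Ro.from_quat(s["tool_rot"]).as_matrix().round(3),s["gripper_width"])
print(proj(c,(648,-32,160)),proj(c,s["position"]+[0,0,-19]))
t=cam("top");shot(t,"t12.png",(180,100,380,270),4)
E
```

```text
clock: 15.65
position: [646.6, -34.4, 245.6]
tool_rot: [0.774, 0.634, -0.001, -0.001]
wrist_force: [-0.1, 0.3, -0.7]
gripper_width: -0.0
clock: 16.45
position: [647.2, -34.3, 246.3]
tool_rot: [0.774, 0.634, -0.0, -0.0]
wrist_force: [-0.1, -0.3, -0.1]
gripper_width: 0.003
[647.18157652 -34.25665404 246.27469353] [[ 0.197  0.98  -0.   ]
 [ 0.98  -0.197 -0.   ]
 [-0.    -0.    -1.   ]] -0.0006416265538263558
(np.float64(252.8635728231194), np.float64(204.50927080187296)) (np.float64(252.66876961153264), np.float64(259.1872549895977))
```

View pics/w12.png

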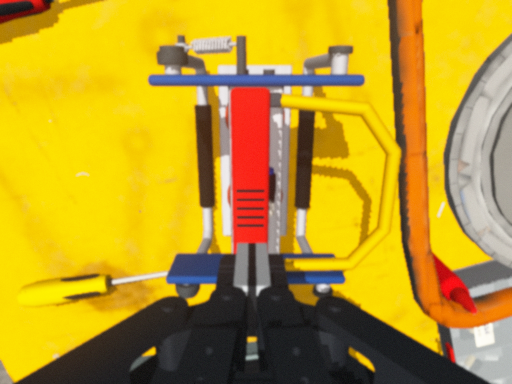

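View pics/t12.png

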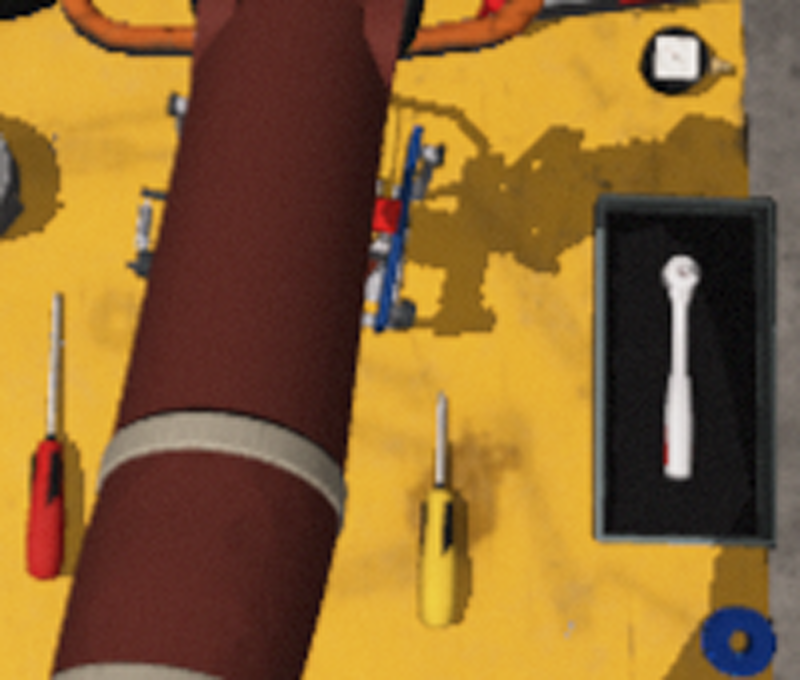

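The ribs are centred at (251,208) in the wrist view, which puts the bar's middle at (647.5,-34.5), within 1-2 mm of the TCP. In the top view the ratchet still lies in the tray. Descending to just above the bar.

```bash
python3 -m handwheel '[[0,0,0.04,0,0,0,-1],[0,0,0.08,0,0,0,-1],[0,0,0.12,0,0,0,-1],[0,0,0.15,0,0,0,-1],[0,0,0.155,0,0,0,-1],[0,0,0.16,0,0,0,-1],[0,0,0.165,0,0,0,-1],[0,0,0.165,0,0,0,-1]]' 40
```

```text
clock: 17.35
position: [647.5, -34.3, 180.8]
tool_rot: [0.774, 0.634, 0.0, 0.0]
wrist_force: [-0.1, 1.0, 0.5]
gripper_width: 0.003
```

```bash
python3 -m handwheel '[[0,0,0.005,0,0,0,-1],[0,0,0.01,0,0,0,-1],[0,0,0.015,0,0,0,-1],[0,0,0.02,0,0,0,-1],[0,0,0.0225,0,0,0,-1],[0,0,0.025,0,0,0,-1],[0,0,0.025,0,0,0,-1],[0,0,0.025,0,0,0,-1]]' 40
python3 - <<'E'
from h import *
c=cam("side");shot(c,"s13.png",(240,130,340,240),5)
print(manip.sense()["position"],manip.sense()["wrist_force"])
E
```

```text
clock: 18.15
position: [647.7, -34.4, 171.5]
tool_rot: [0.774, 0.634, 0.001, 0.001]
wrist_force: [-1.3, -0.8, 7.1]
gripper_width: 0.001
[647.7264275  -34.36654186 171.53311049] [-1.37834082 -0.20200346  6.14588738]
```

View pics/s13.png

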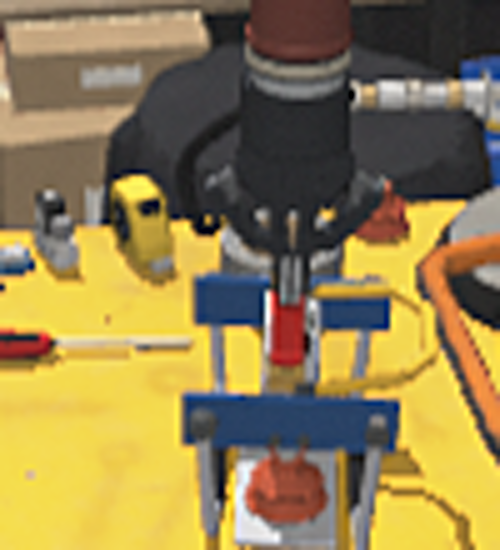

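Force is 6-7 N, nearly down. I'll press a few mm more until it meets the stop.

```bash
python3 -m handwheel '[[0,0,0.003,0,0,0,-1],[0,0,0.006,0,0,0,-1],[0,0,0.009,0,0,0,-1],[0,0,0.011,0,0,0,-1],[0,0,0.011,0,0,0,-1],[0,0,0.011,0,0,0,-1],[0,0,0.011,0,0,0,-1],[0,0,0.011,0,0,0,-1]]' 40
```

```text
clock: 19.0
position: [647.8, -34.4, 169.9]
tool_rot: [0.774, 0.634, 0.001, 0.001]
wrist_force: [-4.7, 0.3, 18.0]
gripper_width: -0.0
```

The bar is on its stop: 18 N, and it stopped at 169.9 with 167 commanded. Releasing straight up and well clear.

```bash
python3 -m handwheel '[[0,0,-0.02,0,0,0,-1],[0,0,-0.05,0,0,0,-1],[0,0,-0.1,0,0,0,-1],[0,0,-0.2,0,0,0,-1],[0,0,-0.25,0,0,0,-1],[0,0,-0.3,0,0,0,-1],[0,0,-0.3,0,0,0,-1],[0,0,-0.3,0,0,0,-1]]' 40
python3 -m handwheel '[[0,-0.1,0,0,0,0,-1],[0,-0.2,0,0,0,0,-1],[0,-0.3,0,0,0,0,-1],[0,-0.3,0,0,0,0,-1],[0,-0.3,0,0,0,0,-1],[0,-0.3,0,0,0,0,-1],[0,-0.3,0,0,0,0,-1],[0,-0.3,0,0,0,0,-1]]' 40
python3 - <<'E'
from h import *
c=cam("side");shot(c,"s14.png",(180,120,340,310),3.5)
c=cam("top");shot(c,"t14.png",(180,100,380,270),4)
c=cam("wrist");shot(c,"w14.png")
E
```

```text
clock: 19.8
position: [646.7, -34.2, 285.0]
tool_rot: [0.774, 0.634, -0.001, -0.001]
wrist_force: [0.5, 0.4, -0.1]
gripper_width: -0.002
clock: 20.6
position: [530.4, -10.9, 285.5]
tool_rot: [0.774, 0.634, -0.0, 0.0]
wrist_force: [-0.8, -0.5, -0.8]
gripper_width: 0.001
```

View pics/s14.png

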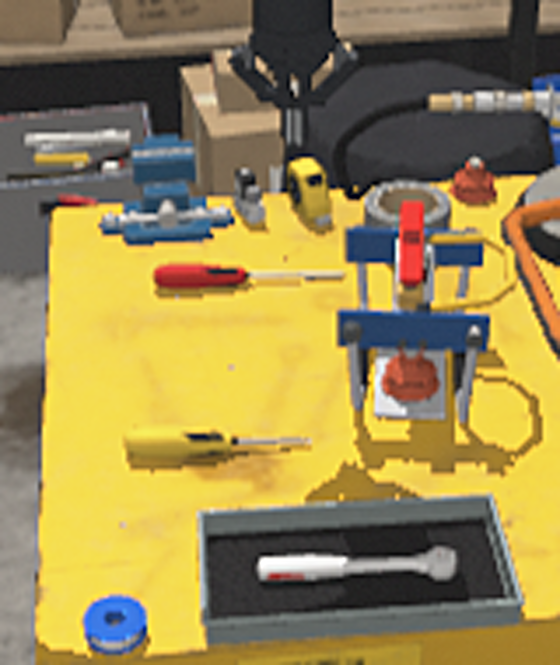

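View pics/t14.png

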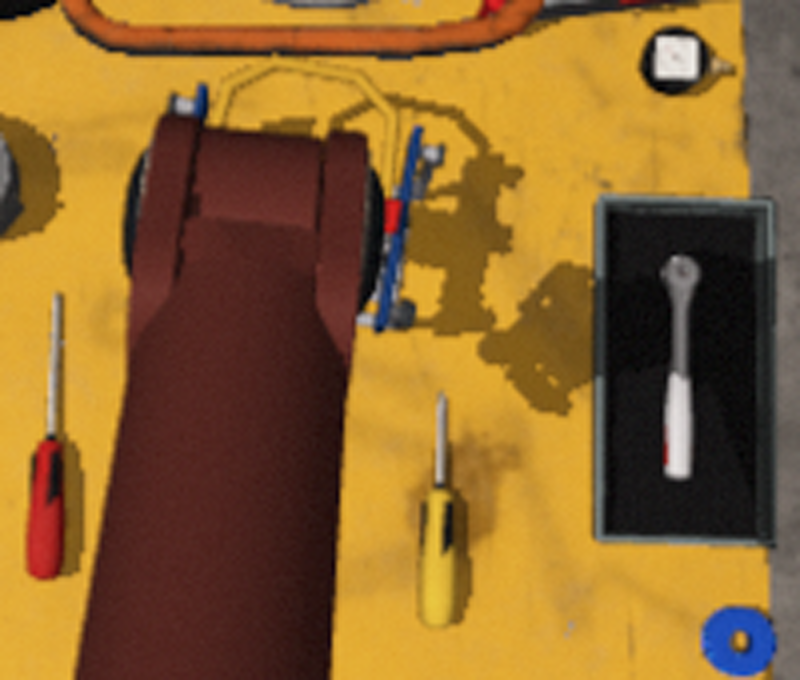

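View pics/w14.png

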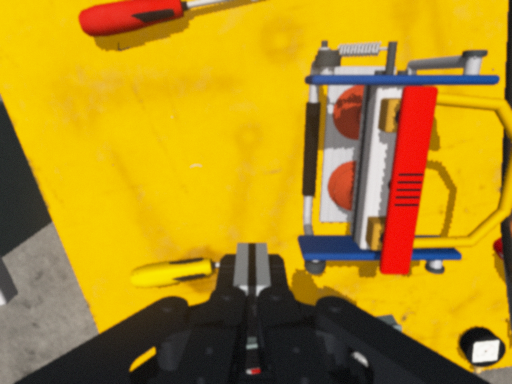

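The stand is down, the red bar is back up, the ratchet is in the tray, and the screwdrivers sit at the same pixels as at the start. Nothing touches the robot, so I'm handing in.

```bash
python3 -c "
from station import manip
print(manip.close_job(), manip.sense()['clock'])"
```

```text
the job is handed in; nothing more can be done
the job is handed in; nothing more can be done
```

The vacuum lifting head is parked and the job is handed in, at about 21 s of the 56 s allowed. No verdict is reported, so the results below are from my own checks.

- **Ratchet:** I moved it from under the raised stand and laid it flat in the middle of the tray. The last side and top pictures show it inside the walls and let go.
- **Front stand:** I gripped it by its sleeve, swung it about 25° past level and released it; it snapped down. The pictures show the legs straight down. I judged the lower stop by eye and did not measure the angle.
- **Release bar:** I pressed it at its ribs until it met its stop, at 18 N with the tool stopped short of its target. I then lifted off, and the pictures show it back up. I could not measure the tilt directly, but the press was within about 2 mm of the middle.
- **Everything else:** Both screwdrivers and the blue reel of thread tape show at the same pixels as at the start. The other loose things look unmoved in the views I had. The gripper was well clear at the end, with wrist force near zero.

Two measurements disagreed. My first mask of the release bar covered only half of it, because the ribs split it. One wrist-camera estimate of its middle was also about 8–10 mm off along the bar. I pressed at the position from the close-up view, which matched the top view to about 2–3 mm.

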